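# Clamp a two-colour spectacle-front blank in its bonding jig

### The arm

A 6-joint arm with a two-finger parallel gripper is mounted at the origin on the work surface. World frame = base frame: x ahead of the robot, y to its left, z up, the work surface at z = 0. Lengths are in mm, angles in rad, forces in N, time in s.
With the tool pointing down it reaches from about 250 to 850 mm from the base axis. Payload 12.5 kg.
Tool frame: the origin (TCP) lies between the finger pads; the fingertips stand 11 mm ahead of it and the grasp point (between the pads) lies 8 mm behind it (robot.tip_reach is the distance from the TCP to the fingertips, in mm); z points along the fingers, y is the line along which they close (so a half turn about z gives the same grasp; the last joint's range is limited). The gripper opens to 93 mm and grips with 3 to 60 N. Pads are 15 mm wide; open, the fingers measure 128 mm over their backs; the gripper's body (75 mm by 188 mm) begins 65 mm behind the grasp point.
Start: joints at [1.178, 0.351, 1.652, -0, 1.139, -0.085], TCP at [166.598, 524.147, 229.633] pointing down, gripper open.
Joint ranges: [-2.75, 2.75], [-0.79, 2.1], [0.01, 2.65], [-1.57, 4.71], [0.07, 3.14], [-2.87, 2.87]. Speed limits (rad/s): [2.22, 2.22, 2.79, 3.14, 3.14, 3.14].

### API

Orientations are given as [roll, pitch, yaw] about the fixed x, y, z axes, in that order (R = Rz(yaw) Ry(pitch) Rx(roll)).
In Python, from workcell import robot gives the robot as it stands.
- The arm moves only by the tool carry_out, never from a script. Its argument "targets" is a list of rows, each an object with "xyz": the shift along the tool's x, y, z in cm, a list of three; "turn": the turn about the tool's z in rad; "jaw": the closure, from -1 (fully open) to 1 (shut). A call has 1 to 12 rows; each row is the pose to reach, as a shift and turn from the pose commanded when the call began, along the tool's axes at that moment; what a row does not reach only later rows make up. A row lasts 1/12 s, in which the tool goes at most 41.7 mm and 7.16 degrees, less where a joint would pass 70% of its speed; a pose out of reach is approached as far as the arm can. A call with a gripper value outside its range is refused whole. The fingers move at their own pace and stop on an object; the grip force is fixed at half the most. Time passes only in rows, so rows that repeat a pose let the fingers close. It gives the time, the measured TCP pose, the force, the opening and the grip force at its end, in the units of the state.
- robot.observe(): the state, without advancing time (a new reading comes with each control period).
- robot.read_camera(name): name is "scene" or "top" or "wrist"; returns a dict with "frame" (420x560x3 uint8, red, green, blue), "z_map" (420x560 float32, mm along the optical axis (not along the pixel's ray), 0 where there is no reading), "mtx" (3x3 intrinsics, pixels), "rvec" (rotation vector, rad) and "tvec" (3), from world to camera coordinates, as OpenCV has them; the wrist camera has in their place "T_tool_cam" (4x4, takes a point from camera to tool coordinates, whose origin is the TCP and whose axes are the flange's). Camera axes: x right, y down, z forward; pixel columns grow to the right and rows downward; lengths in mm; the calibration is good to about 2 mm. A picture is of the moment at which its call begins: read the wrist's pose just before it.
- robot.close_job(): hands the job in; it is judged then, once.
Trained networks look in a picture, given as the dict that the camera call returned (one of the last four; its "shot" number tells which), for a name from the list of things; names that differ only in an ending like _2 or _b are one class to them, and where a whole thing is asked for, a point or a joint stands for the part that bears it (a point fixed in the world has none). Each returns a list of dicts, best first, with "p" (0 to 1); they miss things now and then, are a little off and sometimes report something else, mostly with a low value. They report only what shows in the picture. A call takes as long as a camera call. They do not tell look-alikes from the thing itself.
- robot.recognise(picture, target): "pixel" ([column, row] in pixels, amid what is visible of it).
- robot.regions_of(picture, target): "pixels" (420x560 bool, what is visible of it) and "pixel" ([column, row] in pixels, amid what is visible of it).
The state is a dict: "t": time; "qpos": joint angles; "joint_vel": joint speeds; "tau": joint torques, N m; "ee_pos": TCP position; "eef_rot": TCP orientation; "ft_force": force on the tool from outside, world axes, zero at the start; "ft_torque": the same for the moment, N m; "gripper_width": finger opening in mm; "grip_force": force on a finger pad.
Only numpy, scipy, OpenCV 4.12 (cv2) and the standard library are available. Lean on these libraries where they do the work, as an engineer would, in place of code of your own. Each camera call takes 0.05 s, during which the arm holds its last target. There are 200 camera calls.

### The job

Two acetate sheets for a two-colour spectacle front stand face to face in the cream bonding jig, one of them sticking out at the open end. Push it in against the jig's end stop first, so that the ends of both sheets are flush, then squeeze the spring clamp open, bring its jaws in line over both sheets at the open end until the orange pads are fully over them, and let it close so that it is left gripping the two together, lying level on the bench. Do not disturb the other things on the bench.

Things in the scene. Friction and masses are not known exactly. Their poses are not given: they have to be found in the camera images.
- jig: Cream nylon jig fixed to the bench, 150 x 66 mm, 52 high. Origin: at bench height below the end stop's face, on the channel's centre line; +x points into the stop, the channel runs along -x to its open end. Bed 6 mm thick, ends at x = -120 mm, so the last 50 mm of the sheets overhang. Side rails (x -117 to -5, 30 mm high, inner faces y = +-9) hold the sheets upright with 2 mm play.
- blank_amber: Amber acetate sheet, 170 (x) x 8 (y) x 45 mm tall, 80 g, loose, on its long edge on the jig's bed, in one of two lanes (jig y about +-4 mm). Origin: middle of its lower edge. Against the stop: origin at jig x = -85 mm, open end at -170. One sheet, either, starts 14 to 30 mm farther out; the other is against the stop. Slides lengthwise easily.
- blank_blue: Dark blue acetate sheet, same size and origin as the amber one, beside it in the other lane.
- clamp: Black and orange spring clamp, 146 mm long, 34 high, 100 g, loose and flat on the bench, slides easily; works like a clothes peg. Origin: under its upright pin. The frame is the left (+y) arm's: with the jaws shut +x is the centre line, towards the jaws; at clamp_arm = q the centre line is turned -q/2 (clockwise from above). Sheets can enter about 55 mm past the pad tips, to the hub.
- clamp_arm (a joint): Clamp opening, rad: 0 jaws shut, 0.56 stop; a spring shuts it. Pads parallel and 16 mm apart at 0.23, its value when gripping both sheets; 30 mm apart at 0.47. The grips are 58 mm wide outside when shut (67 at the rear end), 32 mm and parallel at 0.5. Squeezing takes 6 N at first, 15 N fully open.
- grip_left (a point): Outer face of the left orange grip, 51 mm behind the pin, mid height. Each grip is 46 mm long, 2 to 30 mm above the bench; the right one mirrors it. Squeeze the two together here to open the jaws.
- pad_left (a point): Middle of the gripping face of the left orange pad, 58 mm ahead of the pin, 17 mm high. Pads: 26 mm long (45 to 71 mm ahead of the pin), 34 mm high.
- pad_right (a point): Middle of the gripping face of the right orange pad, mirror of the left one.
- mug: Black lidded travel mug, 86 mm across at the top, 147 mm tall, handle along its own +y. Bystander, to be left where it is. Origin: near its middle, at the bench.
- screwdriver: Small wooden-handled screwdriver lying down, 112 mm long, 22 mm thick. Bystander, to be left where it is. Origin: near its middle, at the bench.
- pliers: Steel fitting pliers with white nylon jaws, lying flat, 150 mm long, 50 mm wide, 13 mm high. Bystander, to be left where it is. Origin: near its middle, at the bench.
- sunglasses: Gold wire sunglasses standing open on their rims and arm tips, 140 mm wide, 145 mm deep, 54 mm high. Bystander, to be left where it is. Origin: middle of the front, at the bench.
- drill_block: Cream nylon drilling block with two holes, 85 x 50 x 22 mm. Bystander, to be left where it is. Origin: near its middle, at the bench.
- cement_bottle: Small amber glass jar with black cap, 40 mm across, 75 mm tall. Bystander, to be left where it is. Origin: near its middle, at the bench.
- spare_blanks: Stack of three spare acetate blanks lying flat, 170 x 55 x 24 mm. Bystander, to be left where it is. Origin: near its middle, at the bench.
Mind the look-alikes: they are no part of the job. What is shaped like the blank_amber but green is not meant.

How it is judged (in metres and radians):
On the way:
1. Both sheets are against the end stop (within 3 mm) and upright in the channel (x of blank_amber in the frame of jig between -0.088 and -0.082 m and x of blank_blue in the frame of jig between -0.088 and -0.082 m and angle between each of blank_amber, blank_blue's own z axis and vertical below 0.12 rad and z of each of blank_amber, blank_blue in the frame of jig below 0.01 m and y of blank_amber in the frame of jig between -0.01 and 0.01 m and angle between the x axis of each of blank_amber, blank_blue and the x axis of jig, either way round below 0.05 rad and y of blank_blue in the frame of jig between -0.01 and 0.01 m), for 0.2 s.
At the end, for the whole second after the job is handed in: Both sheets upright in the channel, ends within 3 mm of the stop; the clamp lies level (0.15 rad), closed on both (clamp_arm 0.17 to 0.29, over 2 N on each sheet), the middle of each pad at least 8 mm in from the sheets' open end; sheets and clamp at rest (all of step 1 and value of joint clamp_arm between 0.17 and 0.29 rad and contact force between clamp and blank_amber above 2 N and contact force between clamp and blank_blue above 2 N and x of each of pad_left, pad_right in the frame of jig above -0.162 m and angle between clamp's own z axis and vertical below 0.15 rad and linear speed of each of blank_amber, blank_blue, clamp below 0.02 m/s); the robot touches nothing.
It fails at once if Another thing on the bench is moved by more than 30 mm (distance of any of mug, screwdriver, pliers, sunglasses, drill_block, cement_bottle, spare_blanks from where it was at the start of the episode above 0.03 m).
It fails at once if The mug, jar or sunglasses are tipped over (angle between any of mug, cement_bottle, sunglasses's own z axis and vertical above 0.5 rad).
It also fails if it takes over 51 s, if anything falls off the work surface, if the arm or the gripper's body presses on something with over 40 N, if the wrist force passes 120 N, or if a joint passes its speed limit or range.

## Working session

There is one attempt and no reset: what is moved stays moved. The work goes in short steps, Python scripts to look and compute and a tool call to move; the robot and the scene stay as the last step left them, time stands still between calls to the robot, and variables do not carry over. Pictures are saved under pics/ and viewed, at most 10 in all, crops included, and the job is handed in when it is done.

Besides the shell and the picture viewer there is one more tool, called after "Request:" by a JSON object that holds its "op" and its "data". carry_out: Moves the arm, as the interface text tells. Its arguments: {"type":"object","properties":{"targets":{"type":"array"}},"required":["targets"]}

```bash
mkdir -p pics
cat > h.py <<'E'
import numpy as np, cv2
from workcell import robot
def cloud(d, T=None):
    K=d["mtx"]; z=d["z_map"]; v,u=np.mgrid[:420,:560]
    P=np.stack([(u-K[0][2])/K[0][0]*z,(v-K[1][2])/K[1][1]*z,z],-1)
    R=cv2.Rodrigues(np.array(d["rvec"],float))[0]
    W=(P-np.array(d["tvec"]).reshape(3))@R
    W[z==0]=np.nan
    return W
def save(im,n,s=1): cv2.imwrite("pics/"+n,cv2.resize(im[...,::-1],None,fx=s,fy=s,interpolation=cv2.INTER_CUBIC))
E
python3 - <<'E'
from h import *
for c in("top","scene"):
    d=robot.read_camera(c); W=cloud(d); np.savez(c+".npz",W=W,f=d["frame"]); save(d["frame"],c+"0.png",1.4)
    for n in("jig","blank_amber","blank_blue","clamp","grip_left","pad_left","mug","screwdriver","pliers","sunglasses","drill_block","cement_bottle","spare_blanks"):
        for r in robot.regions_of(d,n)[:3]:
            m=r["pixels"]; Q=W[m]; Q=Q[~np.isnan(Q[:,0])]
            print(c,n,round(r["p"],2),np.round(r["pixel"]),m.sum(),np.round(np.median(Q,0)) if len(Q) else None, np.round(Q.min(0)),np.round(Q.max(0)))
s=robot.observe(); print(s["ee_pos"],s["eef_rot"],s["t"])
E
```

```text
top jig 0.66 [200. 211.] 875 [529. 239.  28.] [474. 149.  -2.] [574. 306.  58.]
top blank_amber 0.45 [217. 218.] 147 [507. 194.  51.] [476. 110.  -5.] [532. 265.  58.]
top blank_blue 0.62 [228. 223.] 177 [501. 148.  51.] [473.  80.  -1.] [532. 238.  56.]
top clamp 0.84 [372. 214.] 489 [ 526. -239.   29.] [ 486. -318.   -3.] [ 551. -176.   38.]
top grip_left 0.7 [202. 210.] 1117 [525. 231.  26.] [471. 144.  -9.] [575. 312.  58.]
top grip_left 0.55 [368. 209.] 451 [ 527. -240.   29.] [ 486. -320.   -4.] [ 550. -176.   38.]
top pad_left 0.87 [371. 211.] 446 [ 526. -239.   29.] [ 489. -316.   -4.] [ 551. -176.   38.]
top mug 0.75 [109. 221.] 1361 [506. 443. 148.] [445. 418.   1.] [551. 505. 156.]
top screwdriver 0.34 [213. 274.] 324 [351. 207.  11.] [272. 175.  -3.] [418. 223.  19.]
top pliers 0.85 [213. 276.] 413 [345. 208.  11.] [270. 175.  -4.] [418. 227.  19.]
top sunglasses 0.72 [374. 210.] 342 [ 526. -246.   30.] [ 486. -316.   -2.] [ 546. -176.   38.]
top sunglasses 0.69 [446. 154.] 117 [ 687. -457.   23.] [ 655. -487.   -4.] [ 753. -297.   52.]
top drill_block 0.65 [318. 123.] 54
[... 1203 characters left out ...]
1.] [ 741. -152.   -4.] [826. -49.  29.]
scene screwdriver 0.27 [123. 212.] 537 [ 701. -359.   26.] [ 562. -494.   -5.] [ 758. -296.   51.]
scene pliers 0.7 [365. 188.] 135 [376. 203.  12.] [308. 181.  -3.] [418. 215.  17.]
scene sunglasses 0.74 [122. 214.] 503 [ 712. -359.   27.] [ 595. -484.   -3.] [ 758. -296.   51.]
scene drill_block 0.93 [203. 270.] 763 [784. -93.  21.] [ 733. -152.   -4.] [826. -48.  29.]
scene cement_bottle 0.6 [336. 293.] 344 [728. 238.  72.] [678. 216.   0.] [740. 258.  79.]
scene spare_blanks 0.64 [154. 131.] 942 [ 438. -447.   23.] [ 343. -507.   -3.] [ 518. -394.   29.]
[166.58759543 524.14487659 229.63867148] [-3.14157866e+00 -2.05928191e-05  2.83380558e+00] 1.4
```

View pics/top0.png

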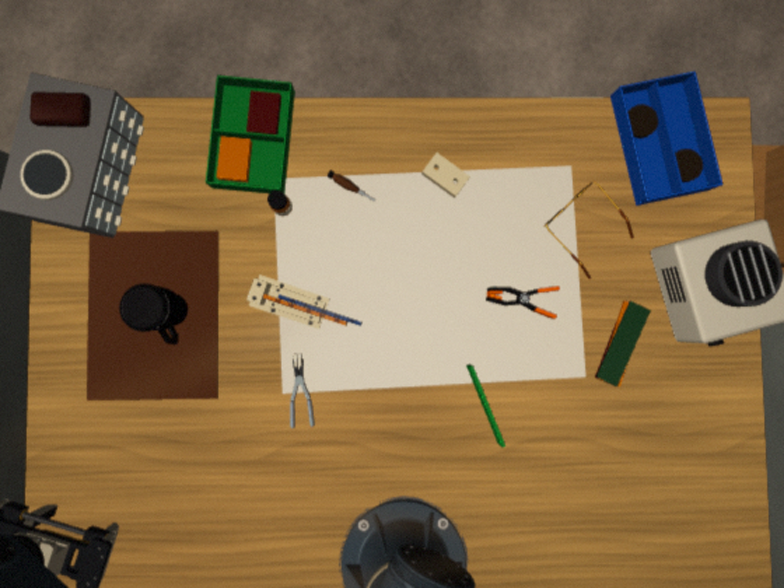

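Run:
```python
from h import *
z=np.load("top.npz");W=z["W"];f=z["f"];S=np.load("scene.npz");
def rect(W,b,zr,n):
    m=(W[...,0]>b[0])&(W[...,0]<b[1])&(W[...,1]>b[2])&(W[...,1]<b[3])&(W[...,2]>zr[0])&(W[...,2]<zr[1])
    P=W[m][:,:2].astype(np.float32); print(n,len(P),[np.round(x,2) for x in cv2.minAreaRect(P)],np.round(P.mean(0),1)); return P
for nm,w in(("top",W),("scene",S["W"])):
    P=rect(w,(440,600,60,330),(45,70),nm+" sheets")
    rect(w,(440,600,60,330),(20,70),nm+" jig+sheets")
    rect(w,(440,600,-340,-160),(20,45),nm+" clamp")
m=[f[190:240,160:260]]
save(f[185:245,160:430],"crop.png",2.9)
# stack crops: jig and clamp, scene
a=cv2.resize(S["f"][195:265,290:430],(800,400),interpolation=cv2.INTER_CUBIC)[:300*1]
save(np.vstack([cv2.resize(f[185:240,165:255],(490,300),interpolation=cv2.INTER_CUBIC)[:, :],cv2.resize(f[185:240,330:420],(490,300),interpolation=cv2.INTER_CUBIC)]),"crop2.png")
```

```text
top sheets 547 [array([509.92, 187.65]), array([226.26,  44.82]), np.float64(71.04)] [516.3 207.7]
top jig+sheets 929 [array([509.27, 187.52]), array([226.96,  45.25]), np.float64(70.85)] [516.9 209.1]
top clamp 405 [array([ 525.6 , -247.17]), array([140.98,  63.36]), np.float64(82.28)] [ 525.3 -242.3]
scene sheets 621 [array([505.51, 190.73]), array([224.74,  46.61]), np.float64(66.97)] [519.3 208.8]
scene jig+sheets 1236 [array([508.49, 187.87]), array([227.21,  49.07]), np.float64(68.6)] [522.7 203.1]
scene clamp 416 [array([ 525.09, -247.14]), array([142.53,  67.44]), np.float64(82.43)] [ 529.3 -242.5]
```

View pics/crop2.png

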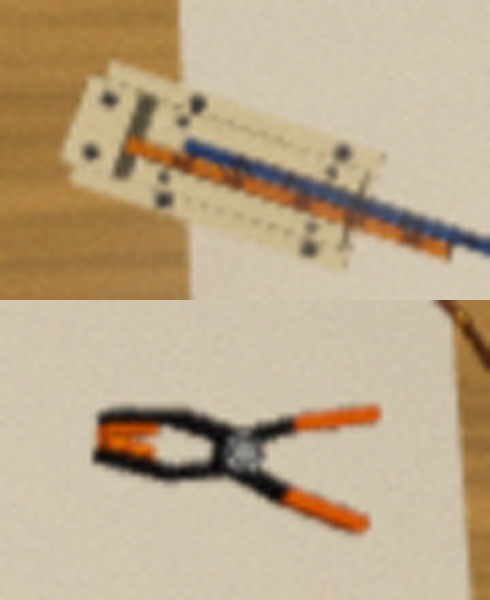

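The upper crop shows the jig with its stop at left, the blue sheet sticking out to the right past the amber one, and the lower crop the clamp with its jaws to the left (+y). In the top picture, amber/orange candidates are: the amber sheet (305,308), the green look-alike bar (487,405), the orange tray block (233,158), and the spare stack (622,343). Clamp candidate: only (522,298). I choose the two sheets in the jig and that clamp, and the crop agrees with this.

```bash
cat >> h.py <<'E'
def go(x,y,z,yaw,s=None):
    from scipy.spatial.transform import Rotation as Ro
    s=s or robot.observe(); R=Ro.from_euler("xyz",s["eef_rot"]).as_matrix()
    d=R.T@(np.array([x,y,z])-s["ee_pos"])/10; t=-(yaw-s["eef_rot"][2]); t=(t+np.pi)%(2*np.pi)-np.pi
    print("shift cm",np.round(d,2),"turn",round(t,3))
def wcloud(d,s):
    from scipy.spatial.transform import Rotation as Ro
    K=d["mtx"]; z=d["z_map"]; v,u=np.mgrid[:420,:560]
    P=np.stack([(u-K[0][2])/K[0][0]*z,(v-K[1][2])/K[1][1]*z,z],-1)
    T=np.array(d["T_tool_cam"]); R=Ro.from_euler("xyz",s["eef_rot"]).as_matrix()
    W=(P@T[:3,:3].T+T[:3,3])@R.T+s["ee_pos"]; W[z==0]=np.nan
    return W
E
python3 - <<'E'
from h import *
import cv2
for c in("top","scene"):
    z=np.load(c+".npz");W=z["W"];f=z["f"]
    hsv=cv2.cvtColor(f,cv2.COLOR_RGB2HSV)
    box=(W[...,0]>440)&(W[...,0]<600)&(W[...,1]>60)&(W[...,1]<330)&(W[...,2]>46)&(W[...,2]<60)
    for n,h in(("blue",(100,130)),("amber",(3,18))):
        m=box&(hsv[...,0]>=h[0])&(hsv[...,0]<=h[1])&(hsv[...,1]>110)
        P=W[m][:,:2]
        if len(P)<10: print(n,len(P));continue
        vx,vy,x0,y0=cv2.fitLine(P.astype(np.float32),cv2.DIST_HUBER,0,.01,.01).ravel()
        if vy<0: vx,vy=-vx,-vy
        t=(P-[x0,y0])@[vx,vy]
        print(c,n,len(P),"ang",np.arctan2(vy,vx),"open end",np.array([x0,y0])+t.min()*np.array([vx,vy]),"stop end",np.array([x0,y0])+t.max()*np.array([vx,vy]),t.max()-t.min())
d=robot.read_camera("wrist"); print(np.round(d["T_tool_cam"],3),d["mtx"])
go(440,120,250,1.25)
E
```

```text
top blue 10 ang 1.2367086 open end [477.4845995   85.59232888] stop end [529.18463716 234.5414766 ] 157.66655730270753
top amber 176 ang 1.2355562 open end [476.67746916 107.8115094 ] stop end [532.96942655 269.38878946] 171.10231531301332
scene blue 135 ang 1.2318581 open end [481.63161773  83.514837  ] stop end [536.15380855 238.16900718] 163.98347532200398
scene amber 157 ang 1.2402582 open end [480.4292221  110.03150579] stop end [534.85888305 268.66018857] 167.70702699606892
[[-1.00000e-03 -9.72000e-01 -2.36000e-01  6.50410e+01]
 [ 1.00000e+00 -1.00000e-03 -1.00000e-03 -3.27000e-01]
 [ 0.00000e+00 -2.36000e-01  9.72000e-01 -1.55352e+02]
 [ 0.00000e+00  0.00000e+00  0.00000e+00  1.00000e+00]] [[352.05714288   0.         279.9876866 ]
 [  0.         352.05714288 210.56774641]
 [  0.           0.           1.        ]]
shift cm [-38.3  -30.23  -2.04] turn 1.584
```

Request:
{"op": "carry_out", "data": {"targets": [{"xyz": [-41.5,-31.5,0],"turn": 1.6,"jaw": 1},{"xyz": [-41.5,-31.5,0],"turn": 1.6,"jaw": 1},{"xyz": [-41.5,-31.5,0],"turn": 1.6,"jaw": 1},{"xyz": [-41.5,-31.5,0],"turn": 1.6,"jaw": 1},{"xyz": [-41.5,-31.5,0],"turn": 1.6,"jaw": 1},{"xyz": [-41.5,-31.5,0],"turn": 1.6,"jaw": 1},{"xyz": [-41.5,-31.5,0],"turn": 1.6,"jaw": 1},{"xyz": [-41.5,-31.5,0],"turn": 1.6,"jaw": 1},{"xyz": [-41.5,-31.5,0],"turn": 1.6,"jaw": 1},{"xyz": [-41.5,-31.5,0],"turn": 1.6,"jaw": 1},{"xyz": [-41.5,-31.5,0],"turn": 1.6,"jaw": 1},{"xyz": [-41.5,-31.5,0],"turn": 1.6,"jaw": 1}]}}

```text
t: 2.45
ee_pos: [455.4, 113.4, 229.9]
eef_rot: [3.141, -0.0, 1.327]
ft_force: [0.1, 1.3, 0.1]
gripper_width: 17.1
grip_force: 0.0
```

```bash
cat > look.py <<'E'
from h import *
import sys
s=robot.observe(); d=robot.read_camera("wrist"); W=wcloud(d,s); f=d["frame"]
np.savez("w.npz",W=W,f=f); save(f,sys.argv[1])
print(s["t"],s["ee_pos"],s["eef_rot"],s["joint_vel"].max() if hasattr(s["joint_vel"],"max") else "")
hsv=cv2.cvtColor(f,cv2.COLOR_RGB2HSV)
u=np.array([np.cos(1.236),np.sin(1.236)])
box=(W[...,0]>440)&(W[...,0]<600)&(W[...,1]>50)&(W[...,1]<330)&(W[...,2]>46)&(W[...,2]<60)
for n,h in(("blue",(100,130)),("amber",(3,18))):
    m=box&(hsv[...,0]>=h[0])&(hsv[...,0]<=h[1])&(hsv[...,1]>110); P=W[m][:,:2]
    vx,vy,x0,y0=cv2.fitLine(P.astype(np.float32),cv2.DIST_HUBER,0,.01,.01).ravel()
    if vy<0: vx,vy=-vx,-vy
    t=(P-[x0,y0])@[vx,vy]; a=np.array([x0,y0]); v=np.array([vx,vy])
    print(n,len(P),"ang",np.arctan2(vy,vx),"open",a+t.min()*v,"stop",a+t.max()*v,t.max()-t.min(), "z",np.median(W[m][:,2]), "side",np.median(P@[-u[1],u[0]]))
E
python3 look.py w1.png
```

```text
2.45 [455.4232391  113.38295448 229.89629641] [ 3.14104530e+00 -2.65541392e-04  1.32742606e+00] 0.5133656222468734
blue 1229 ang 1.229141 open [475.59782863  81.28954091] stop [531.616879   238.82322749] 167.19748088247312 z 51.3610155669933 side -423.0838315209473
amber 1831 ang 1.2327569 open [476.50073885 108.99538563] stop [532.434915   268.11059024] 168.660254887549 z 51.16099686997029 side -414.4939356883098
```

View pics/w1.png

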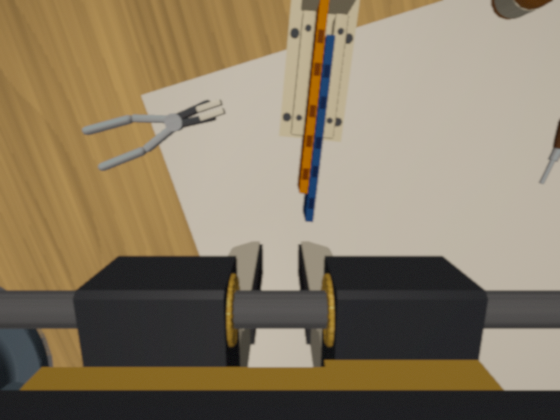

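```bash
python3 -c "
from h import *
go(461,51,100,1.233);go(461,51,27,1.233);s=robot.observe();print(s['ee_pos'],s['eef_rot'])"
```

```text
shift cm [-5.53  1.62 13.01] turn 0.082
shift cm [-5.53  1.6  20.31] turn 0.082
[458.98634782 108.83276863 229.98430755] [3.13870721e+00 7.71734348e-04 1.31524306e+00]
```

Request:
{"op": "carry_out", "data": {"targets": [{"xyz": [-5.5,1.6,8],"turn": 0.082,"jaw": 1},{"xyz": [-5.5,1.6,13],"turn": 0.082,"jaw": 1},{"xyz": [-5.5,1.6,13],"turn": 0.082,"jaw": 1},{"xyz": [-5.5,1.6,20],"turn": 0.082,"jaw": 1},{"xyz": [-5.5,1.6,20],"turn": 0.082,"jaw": 1},{"xyz": [-5.5,1.6,20],"turn": 0.082,"jaw": 1},{"xyz": [-5.5,1.6,20],"turn": 0.082,"jaw": 1}]}}

```text
t: 3.08
ee_pos: [456.0, 58.1, 28.5]
eef_rot: [-3.137, 0.002, 1.252]
ft_force: [-0.1, 0.2, 0.2]
gripper_width: 0.3
grip_force: 0.0
```

```bash
python3 -c "
from h import *
go(481-7.5*.332,107.7-7.5*.943,27,1.233)"
```

```text
shift cm [4.74 0.8  0.14] turn 0.019
```

Request:
{"op": "carry_out", "data": {"targets": [{"xyz": [0,0.8,0],"turn": 0.019,"jaw": 1},{"xyz": [0.5,0.8,0],"turn": 0.019,"jaw": 1},{"xyz": [1.0,0.8,0],"turn": 0.019,"jaw": 1},{"xyz": [1.5,0.8,0],"turn": 0.019,"jaw": 1},{"xyz": [1.9,0.8,0],"turn": 0.019,"jaw": 1},{"xyz": [2.3,0.8,0],"turn": 0.019,"jaw": 1},{"xyz": [2.7,0.8,0],"turn": 0.019,"jaw": 1},{"xyz": [3.0,0.8,0],"turn": 0.019,"jaw": 1},{"xyz": [3.3,0.8,0],"turn": 0.019,"jaw": 1},{"xyz": [3.6,0.8,0],"turn": 0.019,"jaw": 1},{"xyz": [3.9,0.8,0],"turn": 0.019,"jaw": 1},{"xyz": [4.1,0.8,0],"turn": 0.019,"jaw": 1}]}}

```text
t: 4.08
ee_pos: [477.7, 94.9, 29.6]
eef_rot: [-3.142, 0.0, 1.233]
ft_force: [-0.1, -0.8, 0.0]
gripper_width: 0.4
grip_force: 0.4
```

```bash
python3 -c "
from h import *
go(481-7.5*.332,107.7-7.5*.943,27,1.233); s=robot.observe(); print(s['eef_rot'],s['ft_force'])"
```

```text
shift cm [ 0.57 -0.12  0.26] turn -0.0
[-3.14152355e+00  2.22393462e-05  1.23279178e+00] [-0.09301046 -0.76020323  0.03135083]
```

Request:
{"op": "carry_out", "data": {"targets": [{"xyz": [0.15,0,0],"turn": 0,"jaw": 1},{"xyz": [0.3,0,0],"turn": 0,"jaw": 1},{"xyz": [0.45,0,0],"turn": 0,"jaw": 1},{"xyz": [0.45,0,0],"turn": 0,"jaw": 1}]}}

```text
t: 4.42
ee_pos: [479.2, 99.0, 29.6]
eef_rot: [-3.142, -0.0, 1.233]
ft_force: [0.4, -0.3, -0.5]
gripper_width: 0.6
grip_force: 0.0
```

Request:
{"op": "carry_out", "data": {"targets": [{"xyz": [0.1,0,0],"turn": 0,"jaw": 1},{"xyz": [0.15,0,0],"turn": 0,"jaw": 1},{"xyz": [0.15,0,0],"turn": 0,"jaw": 1}]}}

```text
t: 4.67
ee_pos: [479.2, 99.4, 29.6]
eef_rot: [-3.141, 0.002, 1.233]
ft_force: [-2.9, -9.8, 2.3]
gripper_width: 0.5
grip_force: 5.1
```

Request:
{"op": "carry_out", "data": {"targets": [{"xyz": [-1.5,0,0],"turn": 0,"jaw": 1},{"xyz": [-4,0,-2],"turn": 0,"jaw": 1},{"xyz": [-4,0,-6],"turn": 0,"jaw": 1},{"xyz": [-4,0,-10],"turn": 0,"jaw": 1},{"xyz": [-4,0,-14],"turn": 0,"jaw": 1},{"xyz": [-4,0,-17],"turn": 0,"jaw": 1},{"xyz": [-4,0,-17],"turn": 0,"jaw": 1},{"xyz": [-4,0,-17],"turn": 0,"jaw": 1}]}}

```text
t: 5.33
ee_pos: [467.0, 62.6, 200.8]
eef_rot: [3.139, -0.001, 1.233]
ft_force: [0.4, -0.1, 0.2]
gripper_width: 0.6
grip_force: 0.0
```

```bash
python3 look.py w2.png; python3 -c "
from h import *
go(527,-280,200,1.70)"
```

```text
5.3333 [466.98019533  62.56456997 200.80632228] [ 3.13859803e+00 -1.25707372e-03  1.23272936e+00] 0.04965727444888931
blue 1001 ang 1.2319748 open [485.14887749 108.04966938] stop [521.9214789  212.39531155] 110.63560797666565 z 51.30417099272245 side -422.91324733523754
amber 1374 ang 1.2395301 open [477.71798628 109.74851415] stop [514.00760966 215.25992609] 111.57775316159459 z 51.32261877692041 side -414.95988620800006
shift cm [-30.29  17.1   -0.07] turn -0.467
```

Request:
{"op": "carry_out", "data": {"targets": [{"xyz": [-30,17,0],"turn": -0.467,"jaw": -1},{"xyz": [-30,17,0],"turn": -0.467,"jaw": -1},{"xyz": [-30,17,0],"turn": -0.467,"jaw": -1},{"xyz": [-30,17,0],"turn": -0.467,"jaw": -1},{"xyz": [-30,17,0],"turn": -0.467,"jaw": -1},{"xyz": [-30,17,0],"turn": -0.467,"jaw": -1},{"xyz": [-30,17,0],"turn": -0.467,"jaw": -1},{"xyz": [-30,17,0],"turn": -0.467,"jaw": -1},{"xyz": [-30,17,0],"turn": -0.467,"jaw": -1},{"xyz": [-30,17,0],"turn": -0.467,"jaw": -1},{"xyz": [-30,17,0],"turn": -0.467,"jaw": -1},{"xyz": [-30,17,0],"turn": -0.467,"jaw": -1}]}}

```text
t: 6.38
ee_pos: [526.6, -276.0, 197.8]
eef_rot: [-3.139, -0.002, 1.7]
ft_force: [-0.4, 0.8, -0.3]
gripper_width: 75.9
grip_force: 0.0
```

```bash
cat > clamp.py <<'E'
from h import *
import sys
s=robot.observe(); d=robot.read_camera("wrist"); W=wcloud(d,s); f=d["frame"]; np.savez("c.npz",W=W,f=f); save(f,sys.argv[1])
print(s["t"],s["ee_pos"],s["eef_rot"])
hsv=cv2.cvtColor(f,cv2.COLOR_RGB2HSV)
m=((hsv[...,0]<=18)&(hsv[...,1]>150)&(hsv[...,2]>110)&(W[...,2]>22)&(W[...,2]<45)&(W[...,0]>440)&(W[...,0]<620)&(W[...,1]>-350)&(W[...,1]<-150)).astype(np.uint8)
n,l,st,c=cv2.connectedComponentsWithStats(m)
for i in range(1,n):
    if st[i,4]>40:
        P=W[l==i]; vx,vy,x0,y0=cv2.fitLine(P[:,:2].astype(np.float32),cv2.DIST_HUBER,0,.01,.01).ravel()
        print(st[i],np.round(c[i]),"mean",P.mean(0),"min",P.min(0),"max",P.max(0),"ang",np.arctan2(vy,vx),cv2.minAreaRect(P[:,:2].astype(np.float32)))
E
python3 clamp.py c1.png
```

```text
6.3833 [ 526.59534261 -275.98939457  197.83834518] [-3.13925101e+00 -2.21003845e-03  1.69964426e+00]
[287  87  24  33 423] [300. 103.] mean [ 532.49690794 -190.74980875   33.92347524] min [ 522.41662695 -204.2448562    22.01398123] max [ 540.43827708 -178.02739143   36.63791011] ang -1.4354594 ((532.7664794921875, -191.17921447753906), (25.072341918945312, 17.494428634643555), 81.08909606933594)
[232 187  28  42 357] [245. 208.] mean [ 494.63233817 -290.96029003   30.10541163] min [ 483.82947395 -312.22134453   26.98515816] max [ 505.66787753 -270.53262497   32.53881852] ang 1.1832656 ((494.4512939453125, -291.4280090332031), (44.141143798828125, 7.484994888305664), 67.61027526855469)
[289 198   9  45 348] [293. 220.] mean [ 541.17947265 -297.12190583   30.0747228 ] min [ 535.48862125 -319.32507438   27.87536985] max [ 546.88159576 -275.82246552   32.59434917] ang -1.4385562 ((541.2557373046875, -297.4439697265625), (7.461212635040283, 43.51955032348633), 5.740796089172363)
```

View pics/c1.png

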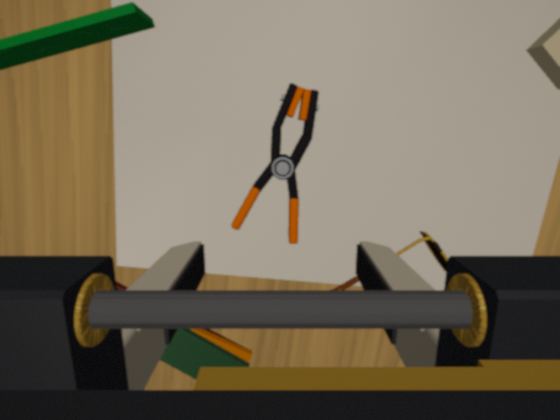

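```bash
python3 -c "
from h import *
go(518,-294,80,1.44);go(518,-294,13,1.44)"
```

```text
shift cm [-1.73 -1.09 11.84] turn 0.26
shift cm [-1.74 -1.08 18.54] turn 0.26
```

Request:
{"op": "carry_out", "data": {"targets": [{"xyz": [-1.7,-1.1,4],"turn": 0.26,"jaw": -1},{"xyz": [-1.7,-1.1,8],"turn": 0.26,"jaw": -1},{"xyz": [-1.7,-1.1,11],"turn": 0.26,"jaw": -1},{"xyz": [-1.7,-1.1,11.8],"turn": 0.26,"jaw": -1},{"xyz": [-1.7,-1.1,11.8],"turn": 0.26,"jaw": -1},{"xyz": [-1.7,-1.1,11.8],"turn": 0.26,"jaw": -1}]}}

```text
t: 6.93
ee_pos: [519.3, -294.8, 82.9]
eef_rot: [3.141, 0.0, 1.442]
ft_force: [-0.3, -1.0, 0.7]
gripper_width: 92.6
grip_force: 0.0
```

```bash
python3 -c "
from h import *
go(518,-294,13,1.44);s=robot.observe();print(s['ee_pos'],s['eef_rot'],s['gripper_width'])"
```

```text
shift cm [ 0.06 -0.14  6.99] turn 0.002
[ 519.27957122 -294.75059276   82.885141  ] [3.14072568e+00 4.27996460e-04 1.44187595e+00] 92.64989221025498
```

Request:
{"op": "carry_out", "data": {"targets": [{"xyz": [0,-0.1,3],"turn": 0,"jaw": -1},{"xyz": [0,-0.1,5.5],"turn": 0,"jaw": -1},{"xyz": [0,-0.1,6.8],"turn": 0,"jaw": -1},{"xyz": [0,-0.1,6.8],"turn": 0,"jaw": -1},{"xyz": [0,-0.1,6.8],"turn": 0,"jaw": -1}]}}

```text
t: 7.35
ee_pos: [518.3, -295.3, 15.1]
eef_rot: [3.14, 0.001, 1.44]
ft_force: [0.3, -0.1, -0.4]
gripper_width: 93.0
grip_force: 0.0
```

Request:
{"op": "carry_out", "data": {"targets": [{"xyz": [0,0,0.15],"turn": 0,"jaw": -0.4},{"xyz": [0,0,0.15],"turn": 0,"jaw": -0.3},{"xyz": [0,0,0.15],"turn": 0,"jaw": -0.2},{"xyz": [0,0,0.15],"turn": 0,"jaw": -0.1},{"xyz": [0,0,0.15],"turn": 0,"jaw": 0},{"xyz": [0,0,0.15],"turn": 0,"jaw": 0.1},{"xyz": [0,0,0.15],"turn": 0,"jaw": 0.2},{"xyz": [0,0,0.15],"turn": 0,"jaw": 0.3},{"xyz": [0,0,0.15],"turn": 0,"jaw": 0.4},{"xyz": [0,0,0.15],"turn": 0,"jaw": 0.4},{"xyz": [0,0,0.15],"turn": 0,"jaw": 0.4},{"xyz": [0,0,0.15],"turn": 0,"jaw": 0.4}]}}

```text
t: 8.35
ee_pos: [517.7, -295.2, 12.3]
eef_rot: [3.141, 0.0, 1.44]
ft_force: [-0.4, -3.3, 3.1]
gripper_width: 28.7
grip_force: 18.1
```

```bash
python3 clamp.py c2.png
```

```text
8.35 [ 517.66190793 -295.1857908    12.28542785] [3.14130064e+00 2.51414766e-04 1.43978033e+00]
[219   0  23  35 619] [231.  16.] mean [ 513.98583956 -192.8296214    34.17994878] min [ 510.78823295 -198.36114495   27.96436706] max [ 516.82439187 -186.46051235   36.40260125] ang -1.5334572 ((513.7839965820312, -192.4170684814453), (6.044158935546875, 11.877089500427246), 0.35765108466148376)
[326   0  29  41 778] [340.  18.] mean [ 551.50910027 -198.1837848    33.28026422] min [ 547.32648009 -204.46768325   22.25279075] max [ 557.82445504 -189.37531937   36.50609202] ang 1.1848682 ((552.5306396484375, -197.2735137939453), (14.374686241149902, 7.0467610359191895), 71.0866928100586)
[ 246  227   22   63 1309] [256. 258.] mean [ 509.09104531 -283.43416669   29.676585  ] min [ 502.96582644 -299.52068076   22.03270706] max [ 514.50256451 -269.49048148   31.79786338] ang 1.4534397 ((508.7009582519531, -284.2880554199219), (29.612720489501953, 8.859051704406738), 82.8579330444336)
[ 291  228   25   62 1349] [303. 259.] mean [ 528.56597834 -286.2991941    29.57195325] min [ 521.67114756 -301.49373518   22.01438394] max [ 534.81847143 -272.44512759   32.02951704] ang 1.3702029 ((528.8150024414062, -287.0475158691406), (28.860429763793945, 9.321739196777344), 79.63031768798828)
```

View pics/c2.png

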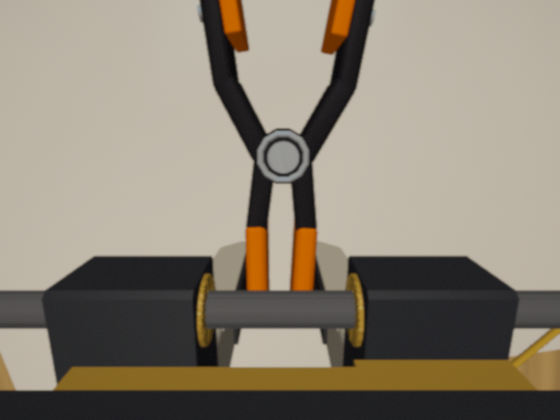

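```bash
python3 -c "
from h import *
z=np.load('c.npz');W=z['W'];print(W[156,283],np.nanmedian(W[146:166,273:293].reshape(-1,3),0))
for c,r in((238,42),(338,42),(257,235),(306,235)): print(c,r,W[r,c])
s=robot.observe()
E=np.array([481.4,108.9]);E=E+(261-E@[np.cos(1.234),np.sin(1.234)])*np.array([np.cos(1.234),np.sin(1.234)]);print(E)
g=s['ee_pos'][:2]; u=np.array([np.cos(1.44),np.sin(1.44)]); p=np.nanmedian(W[146:166,273:293].reshape(-1,3),0)[:2]-g; print('pin ahead',p@u,'left',p@[-u[1],u[0]])
"
```

```text
[ 525.67130817 -242.50161174   33.28097241] [ 525.53014477 -242.36679345   32.36307452]
238 42 [ 514.15959686 -198.25371416   21.03236103]
338 42 [ 551.37615579 -204.19368173   25.64590788]
257 235 [ 510.80800773 -273.54466881   28.80950449]
306 235 [ 530.82487437 -275.87171743   29.86348476]
[481.11325343 108.08104325]
pin ahead 53.40239472383225 left -0.8968694986103385
```

```bash
cat > tgt.py <<'E'
from h import *
u=np.array([np.cos(1.234),np.sin(1.234)]);E=np.array([481.1,108.1]);psi=1.254
c,s_=np.cos(psi),np.sin(psi)
T=E+19*u-(111*np.array([c,s_])-2.7*np.array([-s_,c]))
print(T)
A=T-90*u
go(*A,15.5,psi); go(*T,15.5,psi); go(*T,12.3,psi)
s=robot.observe();print(s["ee_pos"],s["eef_rot"],s["gripper_width"],s["grip_force"])
E
python3 tgt.py
```

```text
[450.23403943  21.39720773]
shift cm [ 21.7  -12.66  -0.33] turn 0.186
shift cm [ 30.51 -10.82  -0.33] turn 0.186
shift cm [ 3.051e+01 -1.082e+01 -1.000e-02] turn 0.186
[ 517.67599764 -295.19607047   12.27612763] [3.14127765e+00 2.50334312e-04 1.43977705e+00] 29.026665971177536 19.93319481611252
```

Request:
{"op": "carry_out", "data": {"targets": [{"xyz": [0,0,-0.15],"turn": 0,"jaw": 0.5},{"xyz": [0,0,-0.35],"turn": 0,"jaw": 0.5},{"xyz": [1.5,-0.9,-0.35],"turn": 0.01,"jaw": 0.5},{"xyz": [3.8,-2.2,-0.35],"turn": 0.03,"jaw": 0.5},{"xyz": [6.3,-3.7,-0.35],"turn": 0.05,"jaw": 0.5},{"xyz": [9,-5.3,-0.35],"turn": 0.07,"jaw": 0.5},{"xyz": [11.7,-6.8,-0.35],"turn": 0.1,"jaw": 0.5},{"xyz": [14.4,-8.4,-0.35],"turn": 0.12,"jaw": 0.5},{"xyz": [17,-9.9,-0.35],"turn": 0.14,"jaw": 0.5},{"xyz": [19.3,-11.3,-0.35],"turn": 0.165,"jaw": 0.5},{"xyz": [20.9,-12.2,-0.35],"turn": 0.18,"jaw": 0.5},{"xyz": [21.7,-12.7,-0.35],"turn": 0.186,"jaw": 0.5}]}}

```text
t: 9.4
ee_pos: [418.7, -61.4, 15.6]
eef_rot: [-3.14, -0.0, 1.254]
ft_force: [0.5, -0.8, -0.9]
gripper_width: 28.4
grip_force: 29.9
```

Request:
{"op": "carry_out", "data": {"targets": [{"xyz": [0,0,0],"turn": 0,"jaw": 0.5},{"xyz": [0,0,0],"turn": 0,"jaw": 0.5}]}}

```text
t: 9.57
ee_pos: [420.5, -63.5, 15.8]
eef_rot: [3.141, -0.0, 1.255]
ft_force: [-0.7, 0.3, -0.8]
gripper_width: 28.5
grip_force: 29.9
```

```bash
python3 look.py c3.png; python3 tgt.py
```

```text
9.5667 [420.54241251 -63.54945014  15.75760405] [ 3.14098810e+00 -2.84023241e-05  1.25491540e+00] 0.006200080241007299
[450.23403943  21.39720773]
shift cm [ 0.03 -0.04  0.03] turn 0.0
shift cm [9.03 0.14 0.03] turn 0.0
shift cm [9.03 0.14 0.35] turn 0.0
[420.76318912 -63.95934043  15.75566274] [ 3.14073029e+00 -4.16685510e-05  1.25407607e+00] 28.2244841179108 29.928569197654724Traceback (most recent call last):
  File "look.py", line 11, in <module>
    vx,vy,x0,y0=cv2.fitLine(P.astype(np.float32),cv2.DIST_HUBER,0,.01,.01).ravel()
                ~~~~~~~~~~~^^^^^^^^^^^^^^^^^^^^^^^^^^^^^^^^^^^^^^^^^^^^^^^
cv2.error: OpenCV(4.12.0) /io/opencv/modules/imgproc/src/linefit.cpp:50: error: (-215:Assertion failed) count > 0 in function 'fitLine2D_wods'
```

View pics/c3.png

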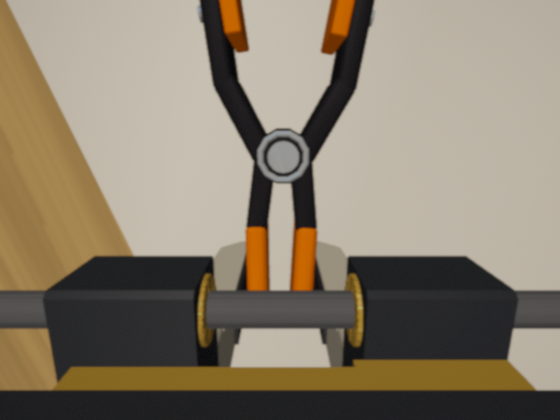

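The picture shows the clamp still held open and centred: pin at (283,156), pads at (235,25) and (340,25). Advancing along the channel.

Request:
{"op": "carry_out", "data": {"targets": [{"xyz": [1,0,0],"turn": 0,"jaw": 0.5},{"xyz": [2.2,0.05,0],"turn": 0,"jaw": 0.5},{"xyz": [3.4,0.05,0],"turn": 0,"jaw": 0.5},{"xyz": [4.5,0.1,0],"turn": 0,"jaw": 0.5},{"xyz": [5.4,0.1,0],"turn": 0,"jaw": 0.5},{"xyz": [6.2,0.1,0],"turn": 0,"jaw": 0.5},{"xyz": [6.9,0.1,0],"turn": 0,"jaw": 0.5},{"xyz": [7.6,0.1,0],"turn": 0,"jaw": 0.5},{"xyz": [8.2,0.14,0],"turn": 0,"jaw": 0.5},{"xyz": [8.7,0.14,0],"turn": 0,"jaw": 0.5},{"xyz": [9.0,0.14,0],"turn": 0,"jaw": 0.5},{"xyz": [9.0,0.14,0],"turn": 0,"jaw": 0.5}]}}

```text
t: 10.62
ee_pos: [449.5, 22.2, 15.6]
eef_rot: [3.141, -0.0, 1.254]
ft_force: [-0.2, 0.8, -0.6]
gripper_width: 28.7
grip_force: 29.9
```

```bash
python3 tgt.py; python3 look.py c4.png
```

```text
[450.23403943  21.39720773]
shift cm [-9.05 -0.09  0.01] turn 0.0
shift cm [-0.05  0.09  0.01] turn 0.0
shift cm [-0.05  0.09  0.33] turn 0.0
[449.53276549  22.19449396  15.64500102] [ 3.14149383e+00 -2.80747896e-05  1.25423387e+00] 28.70587196430597 29.92847442626953
10.6167 [449.53276549  22.19449396  15.64500102] [ 3.14149383e+00 -2.80747896e-05  1.25423387e+00] 0.0068724605095462
blue 951 ang 1.184127 open [484.196778   106.37851011] stop [488.50273933 116.95393347] 11.418444490481868 z 51.20986895932243 side -422.6499897755791
amber 881 ang 1.0920324 open [476.58549688 108.93829372] stop [482.05134087 119.46895935] 11.864668757428465 z 51.17063008523088 side -415.0351996749823
```

View pics/c4.png

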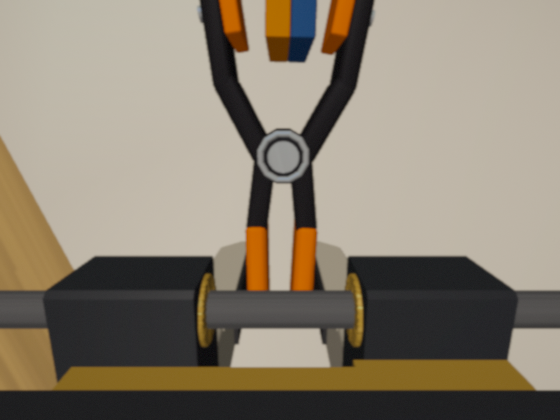

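Amber and blue ends (278,58)/(300,58) lie between the pads, past their rear edges (row 50), and flush. Next I lower the clamp and release it.

Request:
{"op": "carry_out", "data": {"targets": [{"xyz": [0,0.08,0.15],"turn": 0,"jaw": 0.5},{"xyz": [0,0.08,0.33],"turn": 0,"jaw": 0.5},{"xyz": [0,0.08,0.33],"turn": 0,"jaw": 0.35},{"xyz": [0,0.08,0.33],"turn": 0,"jaw": 0.25},{"xyz": [0,0.08,0.33],"turn": 0,"jaw": 0.15},{"xyz": [0,0.08,0.33],"turn": 0,"jaw": 0.05},{"xyz": [0,0.08,0.33],"turn": 0,"jaw": -0.05},{"xyz": [0,0.08,0.33],"turn": 0,"jaw": -0.2},{"xyz": [0,0.08,0.33],"turn": 0,"jaw": -0.5},{"xyz": [0,0.08,0.33],"turn": 0,"jaw": -0.6},{"xyz": [0,0.08,0.33],"turn": 0,"jaw": -0.6},{"xyz": [0,0.08,0.33],"turn": 0,"jaw": -0.6}]}}

```text
t: 11.67
ee_pos: [450.1, 21.5, 12.3]
eef_rot: [-3.142, 0.0, 1.254]
ft_force: [-0.1, 0.5, 0.6]
gripper_width: 73.3
grip_force: 0.0
```

Request:
{"op": "carry_out", "data": {"targets": [{"xyz": [0,0,-1],"turn": 0,"jaw": -0.6},{"xyz": [0,0,-3],"turn": 0,"jaw": -0.6},{"xyz": [0,0,-6],"turn": 0,"jaw": -0.6},{"xyz": [0,0,-10],"turn": 0,"jaw": -0.6},{"xyz": [0,0,-14],"turn": 0,"jaw": -0.6},{"xyz": [0,0,-18],"turn": 0,"jaw": -0.6},{"xyz": [0,0,-18],"turn": 0,"jaw": -0.6},{"xyz": [0,0,-18],"turn": 0,"jaw": -0.6}]}}

```text
t: 12.33
ee_pos: [450.9, 21.5, 194.9]
eef_rot: [3.137, -0.001, 1.254]
ft_force: [-0.0, -0.5, -0.4]
gripper_width: 74.7
grip_force: 0.0
```

```bash
python3 look.py c5.png
```

```text
12.3333 [450.9450827   21.52434146 194.86430831] [ 3.13689893e+00 -1.26202657e-03  1.25382476e+00] 0.05888562529023232
blue 695 ang 1.2325569 open [484.30460818 106.68032489] stop [506.45495701 169.65089097] 66.75275295003472 z 51.31211647641837 side -422.4626464699566
amber 951 ang 1.2300253 open [476.57465063 109.27843805] stop [498.74032757 171.78658243] 66.3218318702944 z 51.24192072318155 side -414.43884575696643
```

View pics/c5.png

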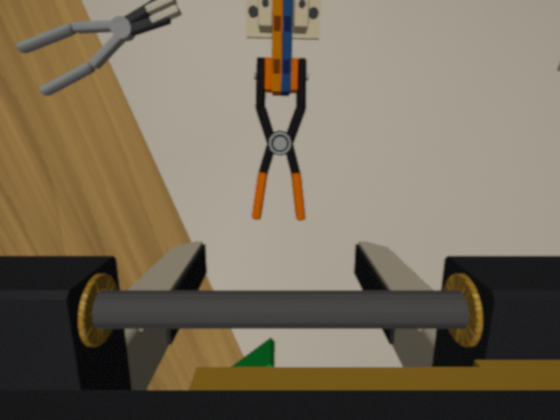

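The picture shows the clamp closed on both sheets: pads at (281,75), sheet ends flush at (281,92). The amber end is where it was at the start, against the stop, and the gripper is clear.

```bash
python3 -c "
from h import *
print(robot.close_job())"
```

```text
the job is handed in; nothing more can be done
None
```

I pushed the blue sheet in flush with the amber one against the stop, left the clamp closed level on both with its pads fully over them, and handed the job in at about 12.4 s; no verdict came back.

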